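# Lay up the condiment tray

## Robot

A 6-joint arm with a two-finger parallel gripper is mounted at the origin on a cart in front of the work surface, level with it; the furniture and walls round the work are solid. World frame = base frame: x ahead of the robot, y to its left, z up, the work surface at z = 0. Lengths are in m, angles in rad, forces in N, time in s.
With the tool pointing down it reaches from about 0.3 to 0.875 m from the base axis. Payload 4.2 kg.
Tool frame: the origin (TCP) lies where the fingers leave the gripper's body, on its centre line; the fingertips stand 73 mm ahead of it and the grasp point (between the pads) lies 54 mm ahead of it; z points along the fingers, y is the line along which they close (so a half turn about z gives the same grasp; the last joint's range is limited). The gripper opens to 85 mm and grips with 20 to 120 N. Pads are 22 mm wide; open, the fingers measure 114 mm over their backs; the gripper's body (76 mm by 85 mm) begins 54 mm behind the grasp point. The pads swing forward as they close: fully open they stand 13 mm farther back than shut.
Start: joints at [1.315, 0.32, 1.565, -0, 1.257, -0.02], TCP at [0.134, 0.559, 0.304] pointing down, gripper open.
Joint ranges: [-3.11, 3.11], [-0.84, 2.01], [0.21, 2.61], [-1.34, 4.49], [0.05, 2.63], [-2.56, 2.56]. Speed limits (rad/s): [2.57, 2.57, 3.14, 3.14, 3.14, 3.14].

## Interface

Orientations are given as a rotation vector (axis times angle).
In Python, from station import status, imaging, arm gives the robot as it stands.
- The arm moves only by the tool arm_command, never from a script. Its argument "deltas" is a list of rows, each a list of 5 numbers: the shift along the world's x, y, z each as a share of 2 cm, from -1 to 1, then the turn about the world's z as a share of 90 degrees, from -1 to 1, then the opening, from 0 (shut) to 1 (fully open). In form: [[tx, ty, tz, turn, gripper], ...]. A call has 1 to 10 rows; each row shifts and turns the commanded pose from where the row before left it; what a row does not reach is not made up. A row lasts 1/10 s, in which the tool goes at most 50 mm and 8.59 degrees, less where a joint would pass 70% of its speed; a pose out of reach is approached as far as the arm can. A call with a number of a shift or a turn outside -1 to 1 is refused whole. A call with a gripper value outside its range is refused whole. The fingers move at their own pace and stop on an object; the grip force is fixed at half the most. Time passes only in rows, so rows that do not move let the fingers close. It gives the time, the measured TCP pose, the force, the opening and the grip force at its end, in the units of the state.
- status.observe(): the state, without advancing time (a new reading comes with each control period).
- imaging.snapshot(name): name is "scene" or "side" or "wrist"; returns a dict with "color" (384x512x3 uint8, red, green, blue), "camera_matrix" (3x3 intrinsics, pixels), "distortion" ([k1, k2, p1, p2, k3] as OpenCV has them; the pictures are not rectified), "cam_to_world" (4x4, takes a point from camera to world coordinates). Camera axes: x right, y down, z forward; pixel columns grow to the right and rows downward; lengths in m; the calibration is good to about 2 mm. A picture is of the moment at which its call begins. There is no depth.
- arm.finish_job(): hands the job in; it is judged then, once.
The state is a dict: "clock": time; "q": joint angles; "qd": joint speeds; "joint_torque": joint torques, N m; "position": TCP position; "ee_rot": TCP orientation; "force": force on the tool from outside, world axes, zero at the start; "ft_torque": the same for the moment, N m; "grip_width": finger opening in m; "gripper_force": force on a finger pad.
Only numpy, scipy, OpenCV 4.12 (cv2) and the standard library are available. Lean on these libraries where they do the work, as an engineer would, in place of code of your own. Each camera call takes 0.05 s, during which the arm holds its last target. There are 200 camera calls.

## Task

Lay up the condiment tray for the table: stand the pepper mill in the larger round cup, the spice jar in the smaller one and the square relish jar, turned to fit, in the square dish, each upright and right down on the floor, and lay the teaspoon flat along the long spoon rest between its raised ends. Put the jars and the mill down without dropping or tipping them over, and leave the salt shaker and the tin where they stand.

Things in the scene. Friction and masses are not known exactly. Their poses are not given: they have to be found in the camera images.
- pepper_mill: Brown turned-wood pepper mill, 170 mm tall, with a small metal knob on top. Foot 58 mm across (the widest part); the round head is 49 mm across at 130 to 145 mm height, a good place to grip. 0.18 kg give or take. Origin: centre of its underside, z up; it stands upright at the start.
- spice_jar: Slim round glass spice jar with a red cap and a brown and orange label, 106 mm tall. Body 43 mm across, cap 45 mm across from 85 mm height to the top. About 0.11 kg. Origin: centre of its underside, z up; it stands upright at the start.
- relish_jar: Squat glass jar of yellow relish, red round screw lid, dark label, 83 mm tall. Its body is square with rounded corners: 72 mm across the flats, 86 mm over the corners, up to 55 mm height, narrowing above; lid 65 mm across from 72 mm height to the top, the place to grip. About 0.32 kg. Origin: centre of its underside, x and y square to the flats, z up; upright at the start.
- teaspoon: Teaspoon, pale blue handle, steel bowl, 138 mm long, lying flat, bowl up. Origin: middle of its length, at the underside; x along the spoon to the bowl's tip (x = +69 mm), z up. Bowl 27 mm across, widest at x = +45 mm, about 7 mm high there; the handle arches to 13 mm high near the middle, where it grips like a solid 20 mm wide. 0.02 kg.
- cup_small: Fixed white round cup on the tray, the smaller of two, sized for the spice jar: 30 mm tall, rim 71 mm across outside. Inside: flat floor 6 mm above the underside, bore 53 mm wide up to half height, then flaring to 63 mm at the rim. At the tray's back in a row of three (cups and square dish, any order, 102 mm apart). Origin: centre of its underside (5 mm above the worktop), z up.
- cup_large: Fixed white round cup on the tray, the larger of two, sized for the pepper mill: 30 mm tall, rim 84 mm across outside. Inside: flat floor 6 mm above the underside, bore 66 mm wide up to half height, then flaring to 76 mm at the rim. At the tray's back in a row of three (cups and square dish, any order, 102 mm apart). Origin: centre of its underside (5 mm above the worktop), z up.
- dish_square: Fixed white square stoneware dish on the tray, for the relish jar: 30 mm tall, about 98 mm wide outside at the rim. Inside: flat floor 6 mm above the underside, 80 mm square there, walls sloping out to 90 mm square at the rim. Stands in the row with the two round cups, 102 mm apart, in any order. Origin: centre of its underside (5 mm above the worktop), x and y square to its walls, z up.
- spoon_rest: Fixed white spoon rest along the tray's front, 170 x 54 mm: slab 8 mm thick; raised U-shaped lips 17 mm high round the last 29 mm of each end (152 mm apart, 36 mm wide inside), long sides open for fingers. 112 mm before the cups' line: tall things there crowd a hand over it. Tray lip 11 mm, end handles 40 mm high. Origin: centre of underside (5 mm above worktop), x along its length, z up.
- salt_shaker: Bystander, to be left alone: glass salt shaker with a grey-white domed cap, 44 mm across, 90 mm tall, loose on the worktop. Origin: centre of its underside, z up; it stands upright at the start.
- tin: Bystander, to be left alone: low round food tin, gold lid and dark blue side, 86 mm across, 40 mm tall, loose on the worktop. Origin: centre of its underside, z up; it stands upright at the start.
There are look-alikes about, which are no part of the job. What is shaped like the relish_jar but blue or green is not meant.

How it is judged:
At the end, for the whole second after the job is handed in: Mill in the large cup, spice jar in the small cup, relish jar in the square dish: within 10 mm of its axis and 3 mm of its floor, upright within 0.08 rad; teaspoon within 15 mm of the rest's centre, 3.5 mm of its slab, along it within 0.2 rad, flat within 0.06 rad; all still (horizontal distance between pepper_mill and cup_large below 0.01 m and z of pepper_mill in the frame of cup_large between 0.003 and 0.009 m and angle between each of pepper_mill, spice_jar, relish_jar's own z axis and vertical below 0.08 rad and linear speed of each of pepper_mill, spice_jar, relish_jar, teaspoon below 0.02 m/s and horizontal distance between spice_jar and cup_small below 0.01 m and z of spice_jar in the frame of cup_small between 0.003 and 0.009 m and horizontal distance between relish_jar and dish_square below 0.01 m and z of relish_jar in the frame of dish_square between 0.003 and 0.009 m and horizontal distance between teaspoon and spoon_rest below 0.015 m and z of teaspoon in the frame of spoon_rest between 0.005 and 0.0115 m and angle between the x axis of teaspoon and the x axis of spoon_rest, either way round below 0.2 rad and angle between teaspoon's own z axis and vertical below 0.06 rad); the robot touches nothing.
It fails at once if the salt shaker or the tin is pushed more than 30 mm from where it stood, or tipped over (distance of any of salt_shaker, tin from where it was at the start of the episode above 0.03 m or angle between salt_shaker's own z axis and vertical above 0.6 rad).
It fails at once if the pepper mill, the spice jar or the relish jar is tipped over (more than 0.7 rad) (angle between any of pepper_mill, spice_jar, relish_jar's own z axis and vertical above 0.7 rad).
It fails at once if the pepper mill, the spice jar or the relish jar is dropped (falls out of the hand faster than 0.6 m/s, a fall of some 20 mm) ((linear speed of pepper_mill above 0.6 m/s and contact force between the fingers and pepper_mill below 0.05 N) or (linear speed of spice_jar above 0.6 m/s and contact force between the fingers and spice_jar below 0.05 N) or (linear speed of relish_jar above 0.6 m/s and contact force between the fingers and relish_jar below 0.05 N)).
It also fails if it takes over 120 s, if anything falls off the work surface, if the arm or the gripper's body presses on something with over 40 N, if the wrist force passes 120 N, or if a joint passes its speed limit or range.

## Working session

There is one attempt and no reset: what is moved stays moved. The work goes in short steps, Python scripts to look and compute and a tool call to move; the robot and the scene stay as the last step left them, time stands still between calls to the robot, and variables do not carry over. Pictures are saved under pics/ and viewed, at most 14 in all, crops included, and the job is handed in when it is done.

Besides the shell and the picture viewer there is one more tool, called after "Request:" by a JSON object that holds its "name" and its "arguments". arm_command: Moves the arm, as the interface text tells. Its arguments: {"type":"object","properties":{"deltas":{"type":"array","items":{"type":"array","items":{"type":"number","minimum":-1,"maximum":1}}}},"required":["deltas"]}

```bash
mkdir -p pics; cat > h.py <<'E'
import numpy as np, cv2
from station import status, imaging, arm
def snap(n,save=None):
    s=imaging.snapshot(n)
    s={k:(np.array(v) if k!='color' else v) for k,v in s.items()}
    if save: cv2.imwrite('pics/'+save+'.png',cv2.cvtColor(s['color'],cv2.COLOR_RGB2BGR)); np.savez('pics/'+save+'.npz',**s)
    return s
def load(n): return dict(np.load('pics/'+n+'.npz'))
def ray(s,uv):
    p=cv2.undistortPoints(np.array(uv,float).reshape(-1,1,2),s['camera_matrix'],s['distortion']).reshape(-1,2)
    T=s['cam_to_world']; d=np.c_[p,np.ones(len(p))]@T[:3,:3].T
    return T[:3,3],d
def onz(s,uv,z):
    o,d=ray(s,uv); return o+d*((z-o[2])/d[:,2])[:,None]
def proj(s,P):
    T=np.linalg.inv(s['cam_to_world']); r,_=cv2.Rodrigues(T[:3,:3])
    return cv2.projectPoints(np.array(P,float).reshape(-1,1,3),r,T[:3,3],s['camera_matrix'],s['distortion'])[0].reshape(-1,2)
def tri(s1,u1,s2,u2):
    o1,d1=ray(s1,[u1]);o2,d2=ray(s2,[u2]);d1=d1[0]/np.linalg.norm(d1);d2=d2[0]/np.linalg.norm(d2)
    t=np.linalg.lstsq(np.c_[d1,-d2],o2-o1,rcond=None)[0]
    a=o1+t[0]*d1;b=o2+t[1]*d2
    return (a+b)/2,np.linalg.norm(a-b)
E
python3 - <<'E'
from h import *
for n in ['scene','side','wrist']:
    s=snap(n,n+'0'); print(n,s['cam_to_world'].round(3).tolist(),s['camera_matrix'].round(1).tolist())
a=[cv2.imread(f'pics/{n}0.png') for n in ['scene','side','wrist']]
cv2.imwrite('pics/s0b.png',cv2.resize(a[0],(800,600)))
cv2.imwrite('pics/d0b.png',cv2.resize(a[1],(800,600)))
print(status.observe())
E
```

```text
scene [[0.865, -0.392, 0.312, 0.128], [-0.501, -0.668, 0.551, -0.709], [-0.008, -0.633, -0.774, 1.096], [0.0, 0.0, 0.0, 1.0]] [[441.5, 0.0, 256.4], [0.0, 441.5, 193.4], [0.0, 0.0, 1.0]]
side [[0.999, 0.045, -0.026, 0.573], [0.052, -0.864, 0.501, -0.719], [-0.0, -0.502, -0.865, 1.323], [0.0, 0.0, 0.0, 1.0]] [[374.6, 0.0, 260.1], [0.0, 374.6, 194.1], [0.0, 0.0, 1.0]]
wrist [[0.235, 0.934, 0.27, 0.066], [0.972, -0.225, -0.067, 0.575], [-0.002, 0.279, -0.96, 0.373], [0.0, 0.0, 0.0, 1.0]] [[277.0, 0.0, 254.4], [0.0, 277.0, 192.1], [0.0, 0.0, 1.0]]
{'clock': 0.15, 'q': array([ 1.31499825e+00,  3.20183629e-01,  1.56537285e+00,  1.20466912e-06,
        1.25738468e+00, -1.99843590e-02]), 'qd': array([ 0.0001654 , -0.00228817, -0.00295906,  0.00025679, -0.00173588,
       -0.00035985]), 'joint_torque': array([-2.29207453e-04, -4.15842783e+01, -2.34345603e+01, -5.73979469e-05,
        5.84884008e-03,  3.63690560e-06]), 'position': array([0.1342689 , 0.55885558, 0.30326324]), 'ee_rot': array([-3.69536231e-01, -3.11959472e+00,  2.09774811e-03]), 'force': array([-0.52402792, -0.33381971, -0.58009363]), 'ft_torque': array([ 0.01245488, -0.03378001,  0.01004543]), 'gripper_force': 0.0, 'grip_width': 0.08515220134038938}
```

View pics/s0b.png

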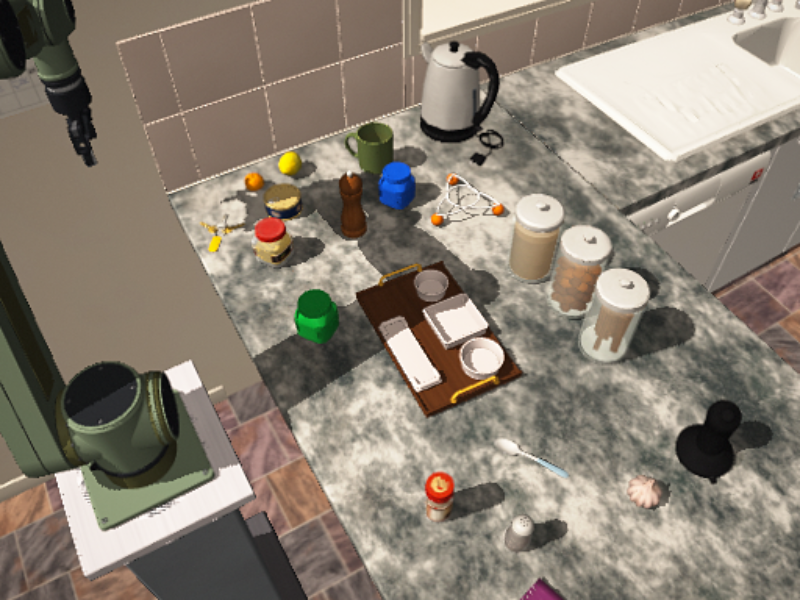

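View pics/d0b.png

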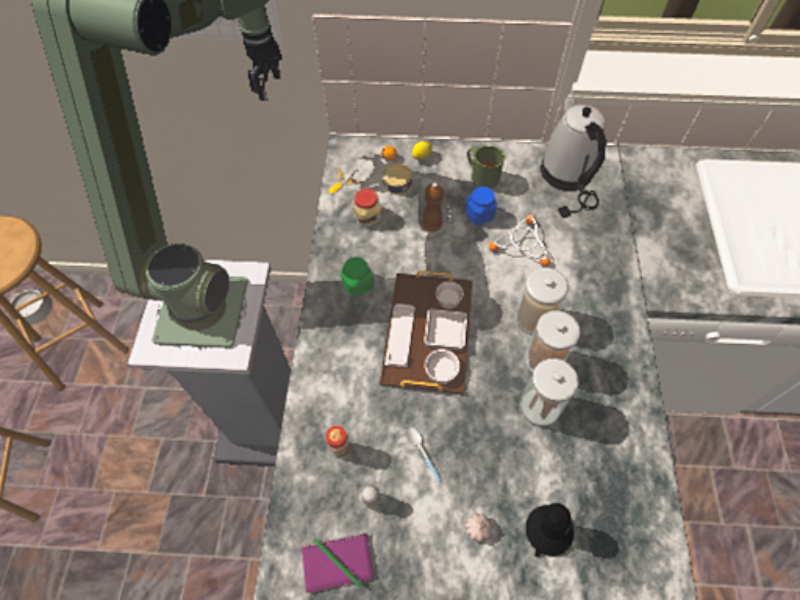

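The scene view (800x600 pixels) shows these candidates:
- **Relish-shaped jars:** (272,242) has a red lid and yellow body; (397,186) is blue and (317,316) is green. The first fits.
- **Mills:** (351,205) is brown wood and (708,440) is black. The brown one fits.
- **Others:** the spice jar is at (440,497), salt at (520,533), tin at (283,200) and spoon at (530,456). On the tray, the small clear-looking cup is at (431,285), the dish at (456,320), the other cup at (481,357) and the rest at (410,353).

```bash
python3 - <<'E'
from h import *
S=load('scene0');D=load('side0')
k=.64
pts={'relish_top':((271,227),(366,197)),'mill_top':((351,176),(434,186)),'spice_top':((439,480),(337,432)),'salt_top':((520,520),(370,490)),
'tin_top':((282,193),(397,173)),'cupA_rim':((432,278),(450,289)),'dish_rim':((458,316),(446,325)),'cupB_rim':((482,352),(442,360)),'spoon_tip':((497,443),(413,431)),'spoon_end':((566,474),(438,481)),
'restN':((393,324),(401,308)),'restS':((428,384),(396,362)),'green_top':((317,298),(356,265)),'blue_top':((397,170),(482,195)),'canister3':((628,284),(555,376))}
for n,(a,b) in pts.items():
    P,e=tri(S,np.array(a)*k,D,np.array(b)*k); print(n,P.round(3),round(e,4))
c=lambda s,x,y,w,h:cv2.resize(s['color'][y:y+h,x:x+w],(400,300),interpolation=cv2.INTER_CUBIC)
im=np.vstack([np.hstack([c(S,140,90,128,96),c(S,220,160,128,96)]),np.hstack([c(S,256,270,128,96),c(D,230,165,96,72)])])
cv2.imwrite('pics/crop1.png',im[:,:,::-1])
E
```

```text
relish_top [0.406 0.336 0.074] 0.0024
mill_top [0.592 0.318 0.148] 0.0057
spice_top [ 0.404 -0.336  0.097] 0.0017
salt_top [ 0.483 -0.447  0.072] 0.0004
tin_top [0.483 0.467 0.033] 0.0008
cupA_rim [0.645 0.074 0.032] 0.0061
dish_rim [ 0.636 -0.034  0.032] 0.0099
cupB_rim [ 0.628 -0.129  0.032] 0.0093
spoon_tip [ 0.566 -0.285 -0.025] 0.0014
spoon_end [ 0.627 -0.402 -0.007] 0.0014
restN [0.521 0.019 0.02 ] 0.0049
restS [ 0.516 -0.122 -0.004] 0.005
green_top [0.402 0.101 0.087] 0.004
blue_top [0.725 0.356 0.078] 0.0027
canister3 [ 0.858 -0.225  0.189] 0.0078
```

View pics/crop1.png

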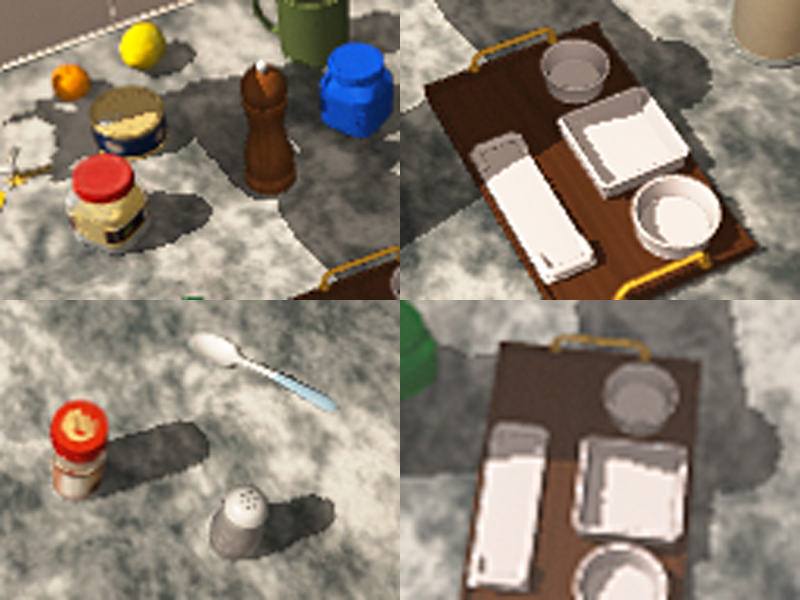

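The crops confirm all of them: relish jar (red lid, yellow), brown mill, spice jar and spoon. The small cup is the one in shadow on the +y side and the large cup is on the -y side. I'll go to the relish jar first.

Request:
{"name": "arm_command", "arguments": {"deltas": [[1,-1,0,0,1],[1,-1,0,0,1],[1,-1,0,0,1],[1,-1,0,0,1],[1,-1,0,0,1],[1,-1,0,0,1],[1,-1,0,0,1],[1,-1,0,0,1],[1,-1,0,0,1],[1,-1,0,0,1]]}}

```text
clock: 1.15
position: [0.3349, 0.3581, 0.3037]
ee_rot: [-0.369, -3.12, 0.0]
force: [0.5, -0.2, 0.3]
grip_width: 0.0856
gripper_force: 0.0
```

```bash
python3 - <<'E'
from h import *
s=snap('wrist','w1'); cv2.imwrite('pics/w1b.png',cv2.resize(cv2.imread('pics/w1.png'),(800,600)))
o=status.observe();print(o['position'],o['ee_rot'],o['clock'],s['cam_to_world'].round(3)[:3,3])
E
```

```text
[0.33715919 0.35576566 0.30374095] [ 0.37191523  3.11699507 -0.00412546] 1.2 [0.266 0.374 0.373]
```

View pics/w1b.png

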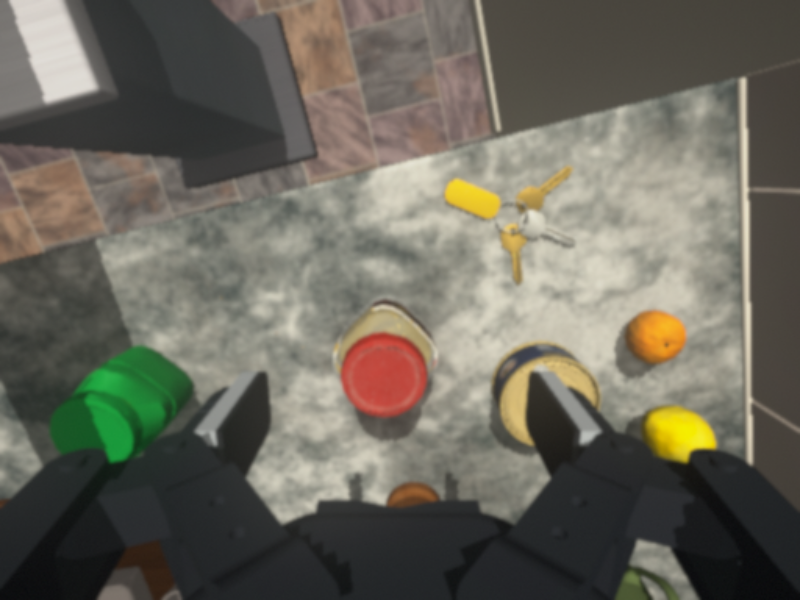

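The wrist picture shows the relish jar with its lid ellipse centred near (385,375). Its body corners are at (335,355), (387,300) and (437,355). The tin is at (548,395) and the mill head at (413,495).

```bash
cat >> h.py <<'E'
def fitc(P,r=None):
    from scipy.optimize import least_squares
    P=np.asarray(P)[:,:2]; c=P.mean(0)
    f=(lambda v:np.hypot(*(P-v[:2]).T)-(v[2] if r is None else r))
    return least_squares(f,[*c,.03],loss='soft_l1',f_scale=.001).x
def redm(s):
    h=cv2.cvtColor(s['color'],cv2.COLOR_RGB2HSV); return (((h[...,0]<8)|(h[...,0]>172))&(h[...,1]>150)&(h[...,2]>90)).astype(np.uint8)
def blob(m,at):
    n,l,st,ce=cv2.connectedComponentsWithStats(m); i=l[int(at[1]),int(at[0])]
    c,_=cv2.findContours((l==i).astype(np.uint8),cv2.RETR_EXTERNAL,cv2.CHAIN_APPROX_NONE); return c[0][:,0,:].astype(float),st[i],ce[i]
E
python3 - <<'E'
from h import *
S=load('scene0');D=load('side0');W=load('w1')
k=.64
def farfit(s,at,z,r):
    c,st,ce=blob(redm(s),at); P=onz(s,c,z); o=s['cam_to_world'][:2,3]; m=P[:,:2].mean(0); d=(m-o)/np.linalg.norm(m-o)
    sel=(P[:,:2]-m)@d>-0.005
    return fitc(P[sel]).round(4),fitc(P[sel],r).round(4)[:2],st
for n,s,at in [('W',W,(385*k,375*k)),('S',S,(271*k,229*k)),('D',D,(366*k,199*k))]: print('relish',n,*farfit(s,at,.083,.0325))
print('spice',farfit(S,(430*k,492*k),.106,.0225),farfit(D,(330*k,436*k),.106,.0225))
for z in (.005,.03,.05): print(z,onz(W,np.array([(335,355),(387,300),(437,355)])*k,z).round(4).tolist())
A=onz(S,np.array([(160,128),(248,88),(293,160),(205,195)])/3.125+[220,160],.035)
B=onz(D,np.array([(182,138),(288,145),(288,238),(175,232)])/4.1667+[230,165],.035)
print('dish',A.round(4)[:,:2].tolist(),A.mean(0).round(4),B.round(4)[:,:2].tolist(),B.mean(0).round(4))
E
```

```text
relish W [0.4035 0.3305 0.0302] [0.401  0.3314] [ 219  213   54   53 1979]
relish S [0.4008 0.3264 0.03  ] [0.4005 0.3234] [163 139  20  16 240]
relish D [0.405  0.3307 0.0273] [0.407  0.3242] [227 121  14  12 133]
spice (array([ 0.397 , -0.3471,  0.0208]), array([ 0.3959, -0.3488]), array([272, 302,  19,  20, 199], dtype=int32)) (array([ 0.5264, -0.0602,  1.4056]), array([0.437 , 1.1062]), array([     0,      0,    512,    384, 196400], dtype=int32))
0.005 [[0.4076, 0.2809, 0.005], [0.3677, 0.3401, 0.005], [0.4296, 0.3721, 0.005]]
0.03 [[0.398, 0.2872, 0.03], [0.3608, 0.3425, 0.03], [0.4185, 0.3723, 0.03]]
0.05 [[0.3903, 0.2923, 0.05], [0.3553, 0.3443, 0.05], [0.4097, 0.3724, 0.05]]
dish [[0.5798, -0.0032], [0.6824, -0.0042], [0.6697, -0.1015], [0.5746, -0.0934]] [ 0.6266 -0.0506  0.035 ] [[0.5883, 0.012], [0.6887, 0.0096], [0.6886, -0.088], [0.5853, -0.0873]] [ 0.6377 -0.0384  0.035 ]
```

Request:
{"name": "arm_command", "arguments": {"deltas": [[0.68,-0.26,-1,0,1],[0.68,-0.26,-1,0,1],[0.68,-0.26,-1,0,1],[0.68,-0.26,-1,0,1],[0.68,-0.26,-1,0,1],[0,0,0,0,1]]}}

```text
clock: 1.8
position: [0.4022, 0.3318, 0.2013]
ee_rot: [-0.372, -3.116, 0.006]
force: [-1.1, 0.8, -0.3]
grip_width: 0.0854
gripper_force: 0.0
```

```bash
python3 - <<'E'
from h import *
W=load('w1');s=snap('wrist','w2')
o=status.observe();print(o['position'],o['ee_rot'],o['clock'])
# lid top centre by far-edge fit for several z in both views: pick consistent
for s_,n in((W,'w1'),(s,'w2')):
    g=proj(s_,[[.404,.331,.08]])[0]; c,st,ce=blob(redm(s_),g)
    for z in(.07,.083,.095):
        P=onz(s_,c,z);d=s_['cam_to_world'][:2,3];m=P[:,:2].mean(0);u=(m-d)/np.linalg.norm(m-d)
        print(n,z,fitc(P[(P[:,:2]-m)@u>0]).round(4),st)
E
```

```text
[0.40203508 0.33258056 0.20281523] [-0.37131912 -3.1169626   0.0034254 ] 1.85
w1 0.07 [0.4101 0.3284 0.0313] [ 219  213   54   53 1979]
w1 0.083 [0.4039 0.3304 0.0299] [ 219  213   54   53 1979]
w1 0.095 [0.3982 0.3322 0.0287] [ 219  213   54   53 1979]
w2 0.07 [0.4087 0.329  0.0324] [ 211  170   86   85 5137]
w2 0.083 [0.4039 0.3303 0.0303] [ 211  170   86   85 5137]
w2 0.095 [0.3994 0.3314 0.0284] [ 211  170   86   85 5137]
```

Both views agree at z = 0.083, with the lid centre at (0.404, 0.330). Going down to grip it.

Request:
{"name": "arm_command", "arguments": {"deltas": [[0.1,-0.1,-1,0,1],[0,0,-1,0,1],[0,0,-1,0,1],[0,0,-1,0,1],[0,0,0,0,1],[0,0,0,0,0],[0,0,0,0,0],[0,0,0,0,0],[0,0,0,0,0],[0,0,0,0,0]]}}

```text
clock: 2.85
position: [0.404, 0.331, 0.1265]
ee_rot: [0.369, 3.119, 0.0]
force: [-2.0, -2.5, 7.7]
grip_width: 0.0699
gripper_force: 60.6
```

Request:
{"name": "arm_command", "arguments": {"deltas": [[0,0,1,0,0],[0,0,1,0,0],[0,0,1,0,0],[0,0,1,0,0],[0.5,-1,1,0,0],[1,-1,1,0,0],[1,-1,1,0,0],[1,-1,1,0,0],[1,-1,0,0,0],[1,-1,0,0,0]]}}

```text
clock: 3.85
position: [0.515, 0.2105, 0.2865]
ee_rot: [0.369, 3.117, 0.003]
force: [0.1, -0.9, -3.8]
grip_width: 0.0701
gripper_force: 61.4
```

```bash
python3 - <<'E'
from h import *
s=snap('wrist','w3'); d=snap('side','d3')
a=cv2.resize(cv2.imread('pics/w3.png'),(400,300));b=cv2.resize(cv2.imread('pics/d3.png')[60:252,130:386],(400,300))
cv2.imwrite('pics/v3.png',np.hstack([a,b]))
print(status.observe()['position'])
E
```

```text
[0.51618653 0.2091784  0.28547881]
```

View pics/v3.png

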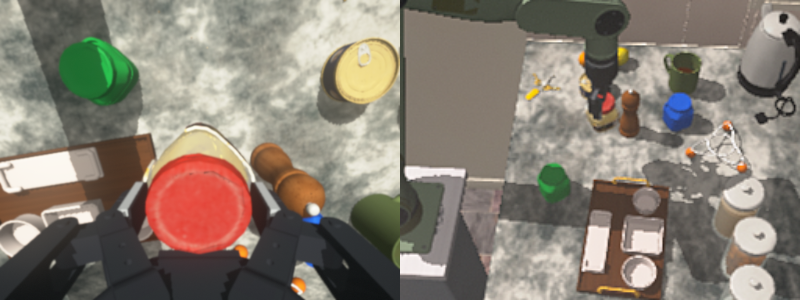

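```bash
python3 - <<'E'
from h import *
a=cv2.imread('pics/d3.png')[172:252,243:305]; b=cv2.imread('pics/scene0.png')[166:268,226:336]
a=cv2.resize(a,None,fx=6,fy=6,interpolation=cv2.INTER_CUBIC);b=cv2.resize(b,None,fx=3.8,fy=3.8,interpolation=cv2.INTER_CUBIC)
im=np.zeros((480,800,3),np.uint8);im[:a.shape[0],:a.shape[1]]=a;im[:b.shape[0],380:380+b.shape[1]]=b[:,:420]
for i in range(0,800,50): cv2.putText(im,str(i),(i,478),0,.35,(0,255,255),1)
for i in range(0,480,50): cv2.putText(im,str(i),(370,i+4),0,.35,(0,255,255),1)
cv2.imwrite('pics/tray.png',im)
E
```

```text
(no output)
```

View pics/tray.png

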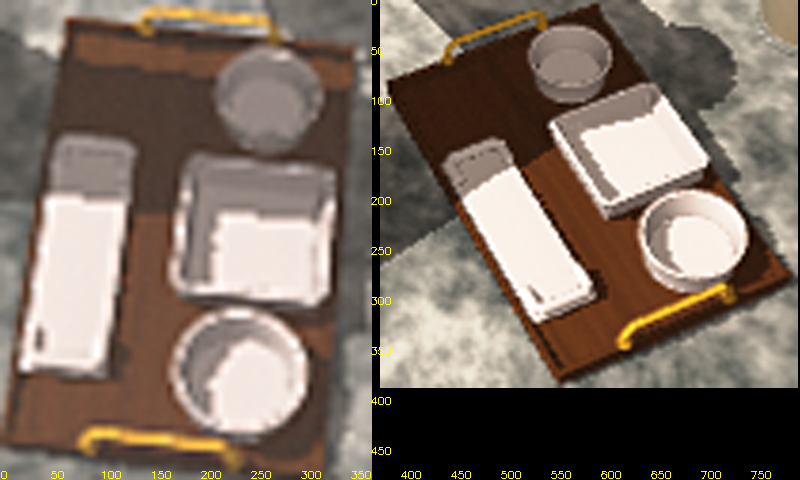

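The crop shows small cup rim centres at about (270,94) side and (570,56) scene, large cup rims at (240,366) and (692,231), the dish between them, and the rest on the left.

```bash
python3 - <<'E'
from h import *
S=load('scene0');D=load('d3')
sd=lambda L:np.array(L)/6+[243,172]-.4; sc=lambda L:(np.array(L)-[380,0])/3.8+[226,166]-.4
for n,a,b,z in [('cupA',[(270,94)],[(570,56)],.035),('cupB',[(240,366)],[(692,231)],.035),
 ('dish',[(183,155),(336,163),(330,303),(170,294)],[(550,122),(658,83),(710,155),(605,208)],.035),
 ('rest',[(53,135),(136,140),(108,378),(18,368)],[(445,158),(505,140),(598,293),(535,318)],.02),
 ('tray',[(68,18),(355,48),(325,475),(5,448)],[(388,82),(600,5),(792,275),(560,380)],.012)]:
    A=onz(D,sd(a),z)[:,:2];B=onz(S,sc(b),z)[:,:2]
    print(n,'side',A.round(4).tolist(),'|',A.mean(0).round(4),'scene',B.round(4).tolist(),'|',B.mean(0).round(4))
    for p,q in zip(sd(a),sc(b)):
        P,e=tri(D,p,S,q);print('   tri',P.round(4),round(e,4))
E
```

```text
cupA side [[0.6425, 0.065]] | [0.6425 0.065 ] scene [[0.6352, 0.0611]] | [0.6352 0.0611]
   tri [0.6436 0.0747 0.0176] 0.0016
cupB side [[0.6268, -0.1348]] | [ 0.6268 -0.1348] scene [[0.6227, -0.1383]] | [ 0.6227 -0.1383]
   tri [ 0.6274 -0.1316  0.025 ] 0.0024
dish side [[0.5859, 0.015], [0.6866, 0.0142], [0.6829, -0.0882], [0.5812, -0.0871]] | [ 0.6341 -0.0365] scene [[0.5841, 0.0091], [0.6824, -0.0008], [0.6767, -0.0844], [0.5766, -0.0859]] | [ 0.63   -0.0405]
   tri [0.5865 0.0155 0.0295] 0.0047
   tri [0.6885 0.0137 0.0239] 0.0121
   tri [ 0.6836 -0.0791  0.0216] 0.0046
   tri [ 0.581  -0.0809  0.0245] 0.002
rest side [[0.4985, 0.0344], [0.5543, 0.0335], [0.5444, -0.1406], [0.4873, -0.1367]] | [ 0.5211 -0.0524] scene [[0.4981, 0.0303], [0.5492, 0.0217], [0.5358, -0.1416], [0.4831, -0.1365]] | [ 0.5165 -0.0566]
   tri [0.4988 0.0339 0.0176] 0.0034
   tri [0.555  0.0371 0.005 ] 0.0089
   tri [ 0.5439 -0.1307 -0.0014] 0.0007
   tri [ 0.4865 -0.1316  0.0097] 0.001
tray side [[0.5025, 0.1335], [0.7017, 0.1191], [0.6819, -0.1954], [0.4825, -0.1879]] | [ 0.5922 -0.0327] scene [[0.4984, 0.1309], [0.7, 0.1149], [0.6768, -0.1996], [0.4741, -0.1877]] | [ 0.5873 -0.0354]
   tri [0.5021 0.1399 0.0013] 0.001
   tri [0.7024 0.1202 0.0076] 0.0031
   tri [ 6.832e-01 -1.920e-01 -6.000e-04] 0.0031
   tri [ 0.4809 -0.1784 -0.0093] 0.0016
```

Request:
{"name": "arm_command", "arguments": {"deltas": [[0.7,-1,0.2,0,0],[0.7,-1,0.2,0,0],[0.7,-1,0.2,0,0],[0.7,-1,0.2,0,0],[0.7,-1,0.2,0,0],[0.7,-1,0.2,0,0],[0.7,-1,0.2,0,0],[0.7,-1,0.2,0,0],[0.7,-1,0.2,0,0],[0.7,-1,0.2,0,0]]}}

```text
clock: 4.95
position: [0.6542, 0.0112, 0.3252]
ee_rot: [0.369, 3.119, 0.001]
force: [-0.1, 0.5, -2.6]
grip_width: 0.07
gripper_force: 61.2
```

Request:
{"name": "arm_command", "arguments": {"deltas": [[0.8,-1,0,0,0],[0.8,-1,0,0,0],[0.8,-1,0,0,0],[0,0,0,0,0],[0,0,0,0,0]]}}

```text
clock: 5.45
position: [0.702, -0.0484, 0.3243]
ee_rot: [-0.37, -3.119, -0.001]
force: [0.3, 1.4, -3.3]
grip_width: 0.0697
gripper_force: 61.2
```

```bash
python3 - <<'E'
from h import *
s=snap('wrist','w4'); cv2.imwrite('pics/w4b.png',cv2.resize(cv2.imread('pics/w4.png'),(800,600)))
o=status.observe();print(o['position'],o['ee_rot'],o['clock'],o['gripper_force'],s['cam_to_world'].round(3)[:3,3])
E
```

```text
[ 0.70178332 -0.04795479  0.32439118] [-3.68836035e-01 -3.11935591e+00 -1.35951124e-03] 5.5 61.16022661328316 [ 0.633 -0.032  0.394]
```

View pics/w4b.png

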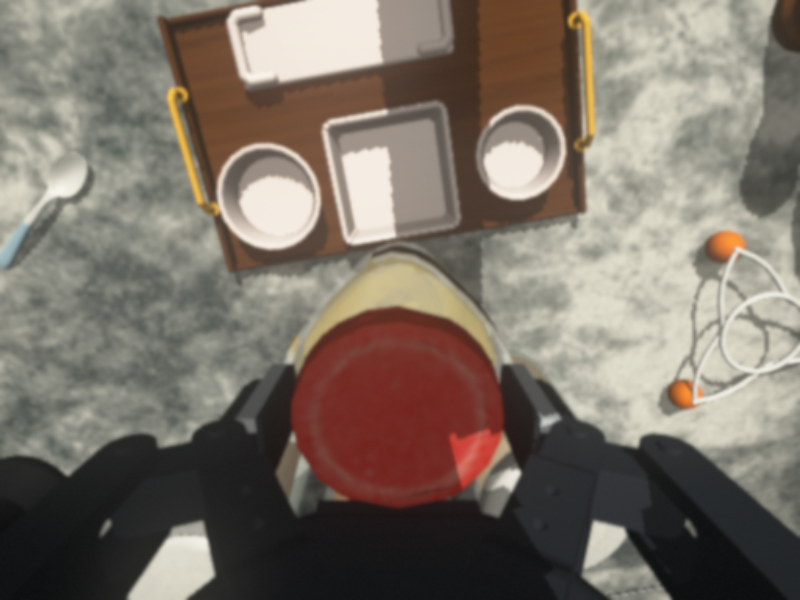

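The wrist view from above shows rim centres at (269,196) for the large cup and (520,152) for the small cup. The dish corners are at (322,124), (446,102), (460,222) and (345,245), and the rest's back edge runs from (249,88) to (454,52).

```bash
python3 - <<'E'
from h import *
W=load('w4');k=.64
f=lambda L,z:onz(W,np.array(L)*k-.18,z)[:,:2]
print('large',f([(269,196.5),(217,196),(320,196)],.035).round(4).tolist())
print('small',f([(520,152.5),(476,152),(565,152)],.035).round(4).tolist())
d=f([(322,124),(446,102),(460,222),(345,245)],.035);print('dish',d.round(4).tolist(),d.mean(0).round(4),np.linalg.norm(d-np.roll(d,1,0),axis=1).round(4))
r=f([(249,88),(454,52),(230,10)],.022);print('rest',r.round(4).tolist(),r[:2].mean(0))
# jar body: lid circle
c,st,ce=blob(redm(W),(398*k,380*k));print('red',st)
for z in(.26,.275,.28,.285):
    P=onz(W,c,z);o=W['cam_to_world'][:2,3];m=P[:,:2].mean(0);u=(m-o)/np.linalg.norm(m-o)
    print(z,fitc(P).round(4))
print('corners',f([(397,243),(290,352),(505,340)],.21).round(4).tolist())
E
```

```text
large [[0.625, -0.1367], [0.6148, -0.1773], [0.6343, -0.0966]]
small [[0.6394, 0.0655], [0.6309, 0.0319], [0.6474, 0.0998]]
dish [[0.5828, -0.0798], [0.59, 0.0165], [0.6813, 0.0091], [0.6773, -0.0877]] [ 0.6328 -0.0355] [0.0949 0.0965 0.0915 0.0968]
rest [[0.5423, -0.1296], [0.5554, 0.0314], [0.4886, -0.1259]] [ 0.54888276 -0.04909752]
red [  187   198   135   126 11409]
0.26 [ 0.7121 -0.0512  0.0369]
0.275 [ 0.7032 -0.0491  0.0328]
0.28 [ 0.7003 -0.0484  0.0314]
0.285 [ 0.6973 -0.0477  0.0301]
corners [[0.6602, -0.0388], [0.6973, -0.0983], [0.7147, -0.0016]]
```

Midpoint of the cups, (0.632,-0.036), equals the dish centre, and the spacing is 203 mm (204 expected). Tray yaw is about -4.1°.

Request:
{"name": "arm_command", "arguments": {"deltas": [[-0.69,0.125,0,-0.081,0],[-0.69,0.125,0,-0.081,0],[-0.69,0.125,0,-0.081,0],[-0.69,0.125,0,-0.081,0],[-0.69,0.125,0,-0.081,0],[0,0,-1,0,0],[0,0,-1,0,0],[0,0,-1,0,0],[0,0,-1,0,0],[0,0,-1,0,0]]}}

```text
clock: 6.5
position: [0.6326, -0.035, 0.2241]
ee_rot: [1.325, 2.848, 0.001]
force: [-0.2, 0.9, -2.4]
grip_width: 0.0699
gripper_force: 61.2
```

Request:
{"name": "arm_command", "arguments": {"deltas": [[0,0,-1,0,0],[0,0,-1,0,0],[0,0,0,0,0],[0,0,0,0,0]]}}

```text
clock: 6.9
position: [0.6331, -0.0356, 0.1847]
ee_rot: [1.325, 2.848, 0.001]
force: [-0.6, -0.6, -2.0]
grip_width: 0.0692
gripper_force: 61.9
```

```bash
python3 - <<'E'
from h import *
s=snap('wrist','w5'); d=snap('scene','s5');e=snap('side','d5')
a=cv2.resize(cv2.imread('pics/w5.png'),(480,360));g=lambda n,x,y:cv2.resize(cv2.imread(f'pics/{n}.png')[y:y+75,x:x+100],(320,240),interpolation=cv2.INTER_CUBIC)
im=np.zeros((480,800,3),np.uint8);im[:360,:480]=a;im[:240,480:]=g('s5',240,150);im[240:,480:]=g('d5',235,160)
cv2.imwrite('pics/v5.png',im)
o=status.observe();print(o['position'],o['ee_rot'],o['q'],o['gripper_force'],o['force'])
E
```

```text
[ 0.63391034 -0.03610167  0.18569926] [1.32500919e+00 2.84544643e+00 1.85917466e-03] [-7.50531070e-02  5.00679751e-01  1.58724023e+00  1.51239888e-04
  1.05066441e+00 -7.74324811e-01] 61.91181435249746 [-0.39327217  0.44431184 -3.04621693]
```

View pics/v5.png

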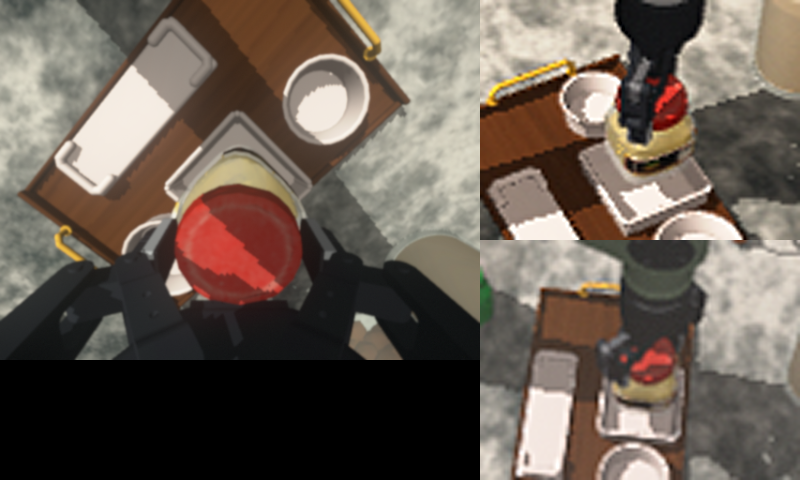

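The jar is above the dish and its corner lines up with the dish corner. I'll lower it.

Request:
{"name": "arm_command", "arguments": {"deltas": [[-0.03,0,-0.7,0,0],[0,0,-0.7,0,0],[0,0,-0.4,0,0],[0,0,-0.3,0,0],[0,0,-0.15,0,0],[0,0,0,0,0],[0,0,0,0,0]]}}

```text
clock: 7.75
position: [0.633, -0.0364, 0.1393]
ee_rot: [1.326, 2.847, 0.001]
force: [-0.1, -1.0, -3.0]
grip_width: 0.0695
gripper_force: 61.9
```

Request:
{"name": "arm_command", "arguments": {"deltas": [[0,0,-0.05,0,0],[0,0,-0.05,0,0],[0,0,-0.05,0,0],[0,0,0,0,0],[0,0,0,0,0]]}}

```text
clock: 8.25
position: [0.6333, -0.0366, 0.1378]
ee_rot: [1.325, 2.846, 0.001]
force: [-0.9, -1.2, 6.1]
grip_width: 0.0698
gripper_force: 64.6
```

Contact is at 0.1378, the expected floor height. Releasing.

Request:
{"name": "arm_command", "arguments": {"deltas": [[0,0,0,0,1],[0,0,0,0,1],[0,0,0,0,1],[0,0,0,0,1],[0,0,0.5,0,1],[0,0,1,0,1],[0,0,1,0,1],[0,0,1,0,1],[0,0,1,0,1],[0,-0.5,1,0,1]]}}

```text
clock: 9.25
position: [0.6327, -0.0456, 0.2476]
ee_rot: [1.325, 2.848, 0.001]
force: [1.8, -0.3, -0.3]
grip_width: 0.0853
gripper_force: 0.0
```

Request:
{"name": "arm_command", "arguments": {"deltas": [[0,-1,0.5,-0.09,1],[0,-1,0,-0.09,1],[0,-1,0,0,1],[0,-1,0,0,1],[0,-1,0,0,1],[0,-1,0,0,1],[0,-1,0,0,1],[0,-1,0,0,1],[0,0,0,0,1],[0,0,0,0,1]]}}

```text
clock: 10.25
position: [0.6326, -0.2068, 0.2557]
ee_rot: [-1.716, -2.631, -0.001]
force: [0.3, 0.9, 0.2]
grip_width: 0.0855
gripper_force: 0.0
```

```bash
python3 - <<'E'
from h import *
s=snap('wrist','w6'); d=snap('scene','s6');e=snap('side','d6')
a=cv2.resize(cv2.imread('pics/w6.png'),(480,360));g=lambda n,x,y:cv2.resize(cv2.imread(f'pics/{n}.png')[y:y+75,x:x+100],(320,240),interpolation=cv2.INTER_CUBIC)
im=np.zeros((480,800,3),np.uint8);im[:360,:480]=a;im[:240,480:]=g('s6',240,150);im[240:,480:]=g('d6',235,160)
cv2.imwrite('pics/v6.png',im)
o=status.observe();print(o['position'],o['ee_rot'],o['q'][5],o['clock'])
S=d
for n,s_ in(('S',d),('D',e)):
    c,st,ce=blob(redm(s_),proj(s_,[[.632,-.036,.092]])[0]);P=onz(s_,c,.094);print(n,st,fitc(P).round(4))
E
```

```text
[ 0.6327589  -0.20562767  0.25592478] [-1.71350565e+00 -2.63270757e+00 -5.76221623e-04] -0.7486570543717888 10.4
S [282 182  22  19 313] [ 0.6285 -0.0429  0.0324]
D [     0      0    512    384 196534] [0.4972 0.3843 1.1155]
```

View pics/v6.png

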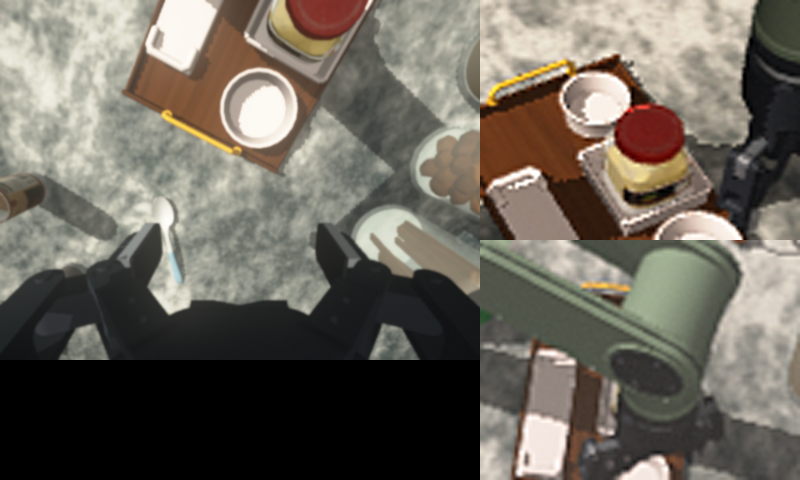

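The relish jar sits in the dish. In the wrist view the spoon's bowl tip is at (162,198) and its handle end at (183,283), both in the 480-wide tile.

```bash
python3 - <<'E'
from h import *
W=load('w6');k=512/480
P=onz(W,np.array([(163,198),(182,282)])*k,.005);d=P[0]-P[1];print(P.round(4).tolist(),np.linalg.norm(d),P.mean(0),np.degrees(np.arctan2(d[1],d[0])))
S=load('scene0');D=load('side0')
for s,a in((S,[(497,441),(568,475)]),(D,[(412,430),(439,482)])):
    Q=onz(s,np.array(a)*.64,.005);print(Q.round(4).tolist(),np.linalg.norm(Q[0]-Q[1]),Q.mean(0))
# PCA of spoon blue handle
h=cv2.cvtColor(W['color'],cv2.COLOR_RGB2HSV);m=((h[...,0]>92)&(h[...,0]<118)&(h[...,1]>60)&(h[...,2]>120)).astype(np.uint8)
m[:,:160]=0;m[:, 230:]=0;m[:200]=0;ys,xs=np.nonzero(m);print(len(xs))
if len(xs)>10:
    Q=onz(W,np.c_[xs,ys],.008)[:,:2];u,s_,vt=np.linalg.svd(Q-Q.mean(0));print(Q.mean(0),vt[0],np.degrees(np.arctan2(-vt[0][1],-vt[0][0])))
print(redm(W).sum())
E
```

```text
[[0.5608, -0.2892, 0.005], [0.6284, -0.4006, 0.005]] 0.13027908577630803 [ 0.59458514 -0.34493406  0.005     ] 121.22459752615497
[[0.556, -0.2921, 0.005], [0.6233, -0.4079, 0.005]] 0.13394296269061073 [ 0.58963725 -0.34999419  0.005     ]
[[0.5634, -0.2928, 0.005], [0.6286, -0.4077, 0.005]] 0.13210508711131314 [ 0.59602469 -0.3502358   0.005     ]
0
1943
```

Request:
{"name": "arm_command", "arguments": {"deltas": [[-0.275,-1,0,0.073,1],[-0.275,-1,0,0,1],[-0.275,-1,0,0,1],[-0.275,-1,-0.5,0,1],[-0.275,-1,-1,0,1],[-0.275,-1,-1,0,1],[-0.275,-1,-1,0,1],[0,0,-1,0,1],[0,0,0,0,1],[0,0,0,0,1]]}}

```text
clock: 11.4
position: [0.5946, -0.3457, 0.1662]
ee_rot: [-1.56, -2.727, -0.001]
force: [0.6, -0.8, 0.3]
grip_width: 0.0852
gripper_force: 0.0
```

```bash
python3 - <<'E'
from h import *
s=snap('wrist','w7'); cv2.imwrite('pics/w7b.png',cv2.resize(cv2.imread('pics/w7.png'),(800,600)))
o=status.observe();print(o['position'],o['ee_rot'],o['clock'])
print(proj(s,[[.594,-.348,.013]])/.64)
E
```

```text
[ 0.59504824 -0.34583571  0.167047  ] [1.55870304e+00 2.72572960e+00 3.33883417e-04] 11.45
[[394.67346804 313.62614618]]
```

View pics/w7b.png

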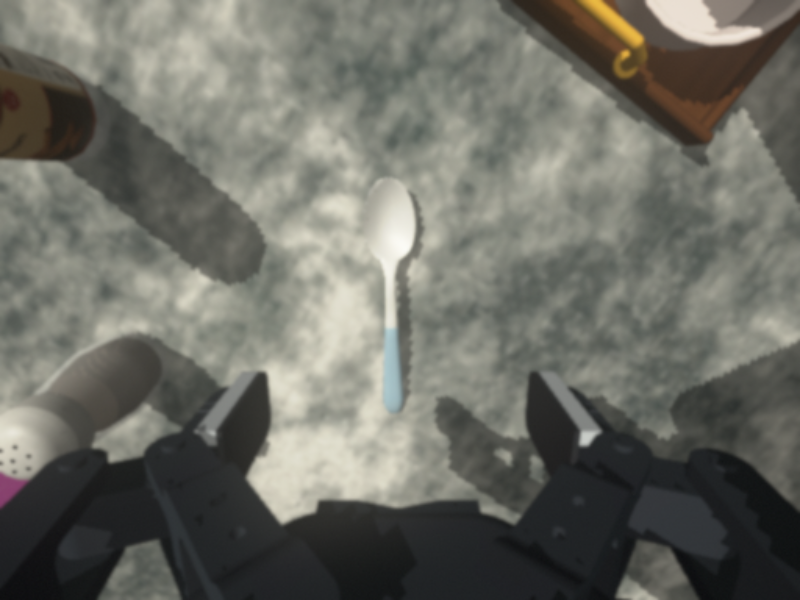

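The spoon runs from its tip at (389,177) to its handle end at (394,412), nearly in line with the tool.

```bash
python3 - <<'E'
from h import *
W=load('w7');k=.64
for z in (.003,.006):
    P=onz(W,np.array([(389,177),(394,412)])*k,z);d=P[0]-P[1];print(P.round(4).tolist(),np.linalg.norm(d),P.mean(0).round(4),np.degrees(np.arctan2(d[1],d[0])))
P=onz(W,np.array([(389,270),(392,328)])*k,.012);print(P.round(4).tolist())
E
```

```text
[[0.5556, -0.2882, 0.003], [0.6268, -0.405, 0.003]] 0.13679662491211939 [ 0.5912 -0.3466  0.003 ] 121.31981789113648
[[0.5557, -0.2881, 0.006], [0.6259, -0.4035, 0.006]] 0.13503346701564253 [ 0.5908 -0.3458  0.006 ] 121.31981789113651
[[0.5794, -0.3289, 0.012], [0.5971, -0.3562, 0.012]]
```

Request:
{"name": "arm_command", "arguments": {"deltas": [[-0.2,0,-1,0.009,1],[0,0,-1,0,1],[0,0,-1,0,0.6],[0,0,-1,0,0.6],[0,0,-0.48,0,0.5],[0,0,0,0,0.4],[0,0,0,0,0],[0,0,0,0,0],[0,0,0,0,0],[0,0,0,0,0]]}}

```text
clock: 12.45
position: [0.591, -0.3467, 0.0779]
ee_rot: [1.54, 2.735, 0.0]
force: [0.3, 0.7, 4.9]
grip_width: 0.0169
gripper_force: 59.1
```

Request:
{"name": "arm_command", "arguments": {"deltas": [[0,0,0,0,0],[0,0,0,0,0],[0,0,0.5,0,0],[0,0,1,0,0],[0,0,1,0,0],[0,0,1,0,0],[0,0,1,0,0],[0,0,0,0,0]]}}

```text
clock: 13.25
position: [0.5914, -0.3473, 0.1699]
ee_rot: [1.539, 2.732, -0.0]
force: [0.3, -0.2, 0.5]
grip_width: 0.0166
gripper_force: 58.1
```

Request:
{"name": "arm_command", "arguments": {"deltas": [[-0.23,1,0.2,-0.0786,0],[-0.23,1,0.2,-0.0786,0],[-0.23,1,0.2,-0.0786,0],[-0.23,1,0.2,-0.0786,0],[-0.23,1,0.2,-0.0786,0],[-0.23,1,0,0,0],[-0.23,1,0,0,0],[-0.23,1,0,0,0],[-0.23,1,0,0,0],[-0.23,1,0,0,0]]}}

```text
clock: 14.25
position: [0.5436, -0.1448, 0.186]
ee_rot: [-2.298, -2.141, 0.0]
force: [0.8, 0.3, -0.1]
grip_width: 0.0171
gripper_force: 58.2
```

```bash
python3 - <<'E'
from h import *
status.observe()
s=snap('wrist');s=snap('wrist','w8'); cv2.imwrite('pics/w8b.png',cv2.resize(cv2.imread('pics/w8.png'),(800,600)))
o=status.observe();print(o['position'],o['ee_rot'],o['clock'],o['grip_width'])
E
```

```text
[ 0.54315806 -0.14376275  0.1859848 ] [-2.29515690e+00 -2.14239439e+00  8.42385791e-04] 14.35 0.017284030602753558
```

View pics/w8b.png

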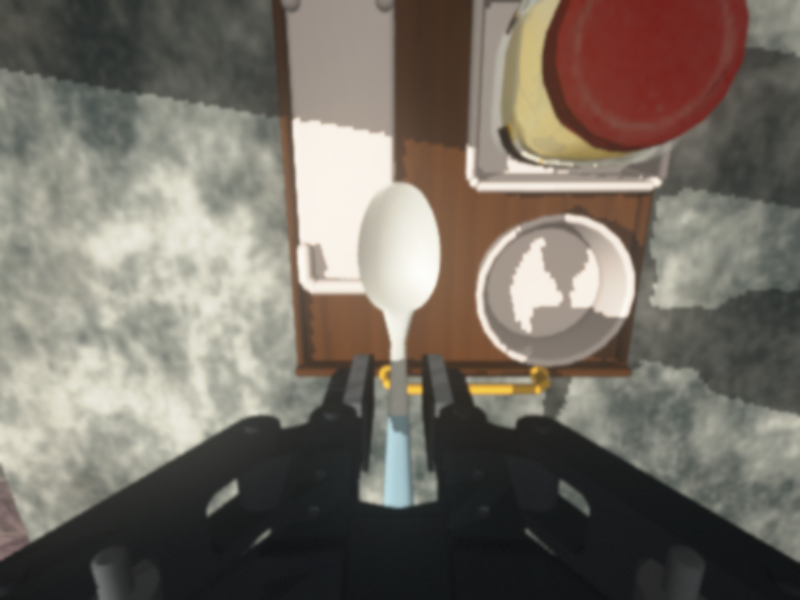

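The spoon is held in line. The rest's slab edges are at (293,122) and (396,122), its lip starts at (301,244) and (290,8), and its near end at y≈292.

```bash
python3 - <<'E'
from h import *
W=load('w8');k=.64
f=lambda L,z:onz(W,np.array(L)*k,z)[:,:2]
a=f([(293,124),(396,132)],.013);print('slab',a.round(4).tolist(),a.mean(0).round(4),np.linalg.norm(a[0]-a[1]))
b=f([(301,244),(290,8),(386,8)],.022);print('lips',b.round(4).tolist(),b[:2].mean(0).round(4),np.linalg.norm(b[0]-b[1]))
e=f([(330,292)],.022);print('end',e.round(4)); print('large',f([(556,290)],.035).round(4))
# spoon bowl tip, held: TCP z .186 -> spoon bottom at about .108
print('tip',f([(399,181)],.112).round(4), 'handle',f([(398,330)],.118).round(4))
E
```

```text
slab [[0.4945, -0.0423], [0.5478, -0.05]] [ 0.5212 -0.0462] 0.05392192578015769
lips [[0.4924, -0.1038], [0.5021, 0.0071], [0.5471, 0.0039]] [ 0.4972 -0.0483] 0.11128374126635603
end [[ 0.505  -0.1316]]
large [[ 0.6261 -0.1357]]
tip [[ 0.5475 -0.0738]] handle [[ 0.5437 -0.1221]]
```

Request:
{"name": "arm_command", "arguments": {"deltas": [[-0.218,0.94,0,0,0],[-0.218,0.94,0,0,0],[-0.218,0.94,0,0,0],[-0.218,0.94,0,0,0],[-0.218,0.94,0,0,0],[0,0,-1,0,0],[0,0,-1,0,0],[0,0,-1,0,0],[0,0,-1,0,0],[0,0,-0.5,0,0]]}}

```text
clock: 15.35
position: [0.5218, -0.0525, 0.0947]
ee_rot: [-2.299, -2.139, 0.003]
force: [0.3, 0.2, -0.6]
grip_width: 0.0169
gripper_force: 58.2
```

Request:
{"name": "arm_command", "arguments": {"deltas": [[0,0,-0.1,0,0],[0,0,-0.07,0,0],[0,0,0,0,0],[0,0,0,0,0]]}}

```text
clock: 15.75
position: [0.5229, -0.0525, 0.0937]
ee_rot: [2.299, 2.139, 0.002]
force: [0.3, 0.8, -0.7]
grip_width: 0.0175
gripper_force: 58.2
```

Request:
{"name": "arm_command", "arguments": {"deltas": [[0,0,-0.05,0,0],[0,0,-0.05,0,0],[0,0,0,0,0],[0,0,0,0,0]]}}

```text
clock: 16.15
position: [0.5224, -0.0524, 0.091]
ee_rot: [2.3, 2.14, 0.0]
force: [0.1, -0.1, 0.2]
grip_width: 0.0171
gripper_force: 58.3
```

Request:
{"name": "arm_command", "arguments": {"deltas": [[0,0,-0.05,0,0],[0,0,0,0,0],[0,0,0,0,0],[0,0,0,0,0.1],[0,0,0,0,0.2],[0,0,0,0,0.3],[0,0,0,0,0.4],[0,0,0,0,0.5],[0,0,0,0,0.5],[0,0,0,0,0.5]]}}

```text
clock: 17.15
position: [0.5224, -0.0524, 0.0898]
ee_rot: [-2.3, -2.139, 0.0]
force: [-1.0, -0.2, -0.3]
grip_width: 0.0427
gripper_force: 0.0
```

Request:
{"name": "arm_command", "arguments": {"deltas": [[0,0,0.5,0,0.5],[0,0,1,0,0.5],[0,0,1,0,0.5],[0,0,1,0,0.5],[0,0,1,0,0.6],[0,-0.5,1,0,0.8],[0,-1,1,0,1],[-0.4,-1,1,0,1],[-0.4,-1,0,0,1],[-0.4,-1,0,0,1]]}}

```text
clock: 18.15
position: [0.4983, -0.1432, 0.2416]
ee_rot: [2.298, 2.138, 0.002]
force: [-0.0, -0.4, -0.1]
grip_width: 0.0855
gripper_force: 0.0
```

```bash
python3 - <<'E'
from h import *
s=snap('wrist');s=snap('wrist','w9'); cv2.imwrite('pics/w9b.png',cv2.resize(cv2.imread('pics/w9.png'),(800,600)))
o=status.observe();print(o['position'],o['ee_rot'],o['clock'],o['grip_width'],o['q'])
E
```

```text
[ 0.49764128 -0.14400024  0.24083228] [ 2.30231381e+00  2.13581054e+00 -6.23458818e-05] 18.25 0.08544050795588244 [-3.03583488e-01  2.80859890e-01  1.79090919e+00 -6.94370992e-04
  1.06883884e+00 -2.28251698e-01]
```

View pics/w9b.png

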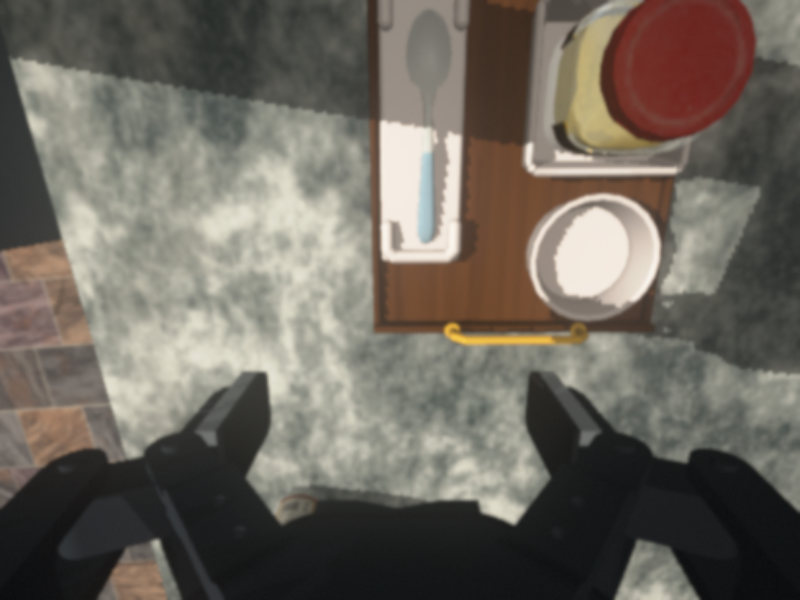

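The spoon lies on the rest from (429,8) to (426,243), inside the lips. I'll check its centre and fit the spice jar numerically.

```bash
python3 - <<'E'
from h import *
W=load('w9');k=.64
f=lambda L,z:onz(W,np.array(L)*k,z)[:,:2]
p=f([(429,8),(426,243)],.016);d=p[0]-p[1];print('spoon',p.round(4).tolist(),p.mean(0).round(4),np.linalg.norm(d),np.degrees(np.arctan2(d[1],d[0])))
# spice via S, D, w6, w7 cap: side-view masks
S=load('scene0');D=load('side0')
for n,s in(('S',S),('D',D)):
    g=proj(s,[[.40,-.34,.10]])[0]; m=redm(s); n_,l,st,ce=cv2.connectedComponentsWithStats(m)
    i=min(range(1,n_),key=lambda i:np.hypot(*(ce[i]-g))+(1e3 if st[i,4]<20 else 0)); c=np.argwhere(l==i)[:,::-1].astype(float)
    h=cv2.convexHull(c.astype(np.float32))[:,0]; (cx,cy),r=cv2.minEnclosingCircle(h.astype(np.float32))
    print(n,g.round(1),ce[i],st[i],[fitc(onz(s,h,z)).round(4).tolist() for z in(.095,.1)])
E
```

```text
spoon [[0.5282, 0.0172], [0.5186, -0.1219]] [ 0.5234 -0.0523] 0.139477784208137 86.0294861830003
S [280.4 308.3] [281.         312.45226131] [272 302  19  20 199] [[0.398, -0.3457, 0.0237], [0.3967, -0.3476, 0.0236]]
D [214.4 277.5] [214.98648649 278.94594595] [209 273  13  13  74] [[0.4008, -0.342, 0.021], [0.4015, -0.3435, 0.0209]]
```

Request:
{"name": "arm_command", "arguments": {"deltas": [[-0.49,-1,0,0,1],[-0.49,-1,0,0,1],[-0.49,-1,0,0,1],[-0.49,-1,0,0,1],[-0.49,-1,0,0,1],[-0.49,-1,0,0,1],[-0.49,-1,0,0,1],[-0.49,-1,0,0,1],[-0.49,-1,0,0,1],[-0.49,-1,0,0,1]]}}

```text
clock: 19.25
position: [0.4005, -0.3425, 0.2403]
ee_rot: [2.3, 2.14, 0.001]
force: [0.6, 0.0, 0.9]
grip_width: 0.0856
gripper_force: 0.0
```

```bash
cat > lid.py <<'E'
from h import *
import sys
n,x,y,z=sys.argv[1],*map(float,sys.argv[2:5])
s=snap('wrist');s=snap('wrist',n);o=status.observe();print(o['position'],o['clock'])
g=proj(s,[[x,y,z]])[0]; m=cv2.morphologyEx(redm(s),cv2.MORPH_CLOSE,np.ones((9,9),np.uint8)); n_,l,st,ce=cv2.connectedComponentsWithStats(m)
i=max(range(1,n_),key=lambda i:st[i,4]-5*np.hypot(*(ce[i]-g))); c,_=cv2.findContours((l==i).astype(np.uint8),0,1);c=max(c,key=len)[:,0].astype(float)
print(g,ce[i],st[i])
for zz in(z-.01,z,z+.01):
    P=onz(s,c,zz);d=s['cam_to_world'][:2,3];q=P[:,:2].mean(0);u=(q-d)/np.linalg.norm(q-d);print(zz,fitc(P[(P[:,:2]-q)@u>0]).round(4))
E
python3 lid.py w10 .399 -.345 .106
```

```text
[ 0.40016593 -0.34365124  0.2402541 ] 19.35
[253.74512747 205.50720357] [255.6044686  199.94444444] [ 229  173   54   57 1656]
0.096 [ 0.4002 -0.3475  0.0214]
0.106 [ 0.4004 -0.3441  0.0204]
0.11599999999999999 [ 0.4006 -0.3407  0.0194]
```

Request:
{"name": "arm_command", "arguments": {"deltas": [[0,0,-1,0,1],[0,0,-1,0,1],[0,0,-1,0,1],[0,0,-1,0,1],[0,0,-0.85,0,1],[0,0,0,0,1],[0,0,0,0,0.6],[0,0,0,0,0],[0,0,0,0,0],[0,0,0,0,0]]}}

```text
clock: 20.35
position: [0.4009, -0.3427, 0.1443]
ee_rot: [2.299, 2.138, 0.001]
force: [-0.8, -0.0, 5.4]
grip_width: 0.0434
gripper_force: 60.5
```

Request:
{"name": "arm_command", "arguments": {"deltas": [[0,0,0,0,0],[0,0,0,0,0],[0,0,0.5,0,0],[0,0,1,0,0],[0,0,1,0,0],[0,0,1,0,0],[0,0,1,0,0],[0,1,1,0,0],[0.5,1,1,0,0],[0.5,1,1,0,0]]}}

```text
clock: 21.35
position: [0.4201, -0.2817, 0.2942]
ee_rot: [2.301, 2.138, 0.0]
force: [0.3, -0.3, -1.4]
grip_width: 0.0428
gripper_force: 61.1
```

Request:
{"name": "arm_command", "arguments": {"deltas": [[0.61,0.97,0,0,0],[0.61,0.97,0,0,0],[0.61,0.97,0,0,0],[0.61,0.97,0,0,0],[0.61,0.97,0,0,0],[0.61,0.97,0,0,0],[0.61,0.97,0,0,0],[0.61,0.97,0,0,0],[0.61,0.97,0,0,0],[0.61,0.97,0,0,0]]}}

```text
clock: 22.35
position: [0.5426, -0.0875, 0.2933]
ee_rot: [2.301, 2.139, -0.0]
force: [-0.2, -0.9, -0.7]
grip_width: 0.0433
gripper_force: 61.1
```

Request:
{"name": "arm_command", "arguments": {"deltas": [[0.61,0.97,0,0,0],[0.61,0.97,0,0,0],[0.61,0.97,0,0,0],[0.61,0.97,0,0,0],[0.61,0.97,0,0,0],[0.61,0.97,0,0,0],[0.61,0.97,0,0,0],[0.61,0.97,-1,0,0],[0,0,-1,0,0],[0,0,-1,0,0]]}}

```text
clock: 23.35
position: [0.6401, 0.0675, 0.2324]
ee_rot: [2.299, 2.141, -0.0]
force: [0.2, -0.9, -2.2]
grip_width: 0.043
gripper_force: 61.2
```

Request:
{"name": "arm_command", "arguments": {"deltas": [[0,0,-1,0,0],[0,0,-0.5,0,0],[0,0,0,0,0],[0,0,0,0,0]]}}

```text
clock: 23.75
position: [0.6404, 0.0667, 0.2037]
ee_rot: [2.3, 2.139, 0.002]
force: [0.4, -0.1, -0.5]
grip_width: 0.0428
gripper_force: 61.2
```

```bash
python3 - <<'E'
from h import *
s=snap('wrist','w11'); d=snap('scene','s11');e=snap('side','d11')
a=cv2.resize(cv2.imread('pics/w11.png'),(480,360));g=lambda n,x,y:cv2.resize(cv2.imread(f'pics/{n}.png')[y:y+75,x:x+100],(320,240),interpolation=cv2.INTER_CUBIC)
im=np.zeros((480,800,3),np.uint8);im[:360,:480]=a;im[:240,480:]=g('s11',235,130);im[240:,480:]=g('d11',235,150)
cv2.imwrite('pics/v11.png',im)
o=status.observe();print(o['position'],o['ee_rot'],o['gripper_force'],o['clock'])
E
```

```text
[0.64059346 0.06678774 0.20431965] [2.29941592 2.13834768 0.0031667 ] 61.18522443110123 23.9
```

View pics/v11.png

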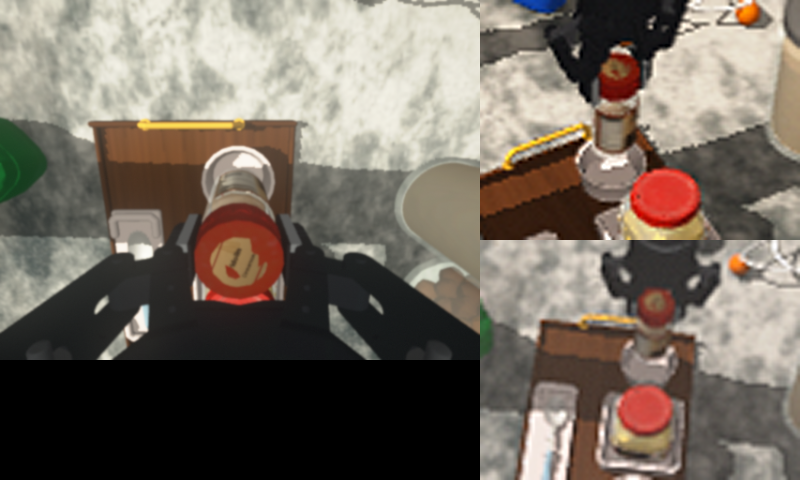

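The jar is centred above the small cup in all three views. Lowering.

Request:
{"name": "arm_command", "arguments": {"deltas": [[0,0,-0.8,0,0],[0,0,-0.6,0,0],[0,0,-0.4,0,0],[0,0,-0.3,0,0],[0,0,-0.2,0,0],[0,0,-0.05,0,0],[0,0,-0.05,0,0],[0,0,0,0,0],[0,0,0,0,0]]}}

```text
clock: 24.8
position: [0.6403, 0.0668, 0.1554]
ee_rot: [2.3, 2.139, 0.001]
force: [0.5, 1.1, 0.2]
grip_width: 0.0433
gripper_force: 61.3
```

Request:
{"name": "arm_command", "arguments": {"deltas": [[0,0,-0.05,0,0],[0,0,0,0,0],[0,0,0,0,0]]}}

```text
clock: 25.1
position: [0.6403, 0.0669, 0.1553]
ee_rot: [2.3, 2.139, 0.002]
force: [-1.6, -0.5, 5.9]
grip_width: 0.0434
gripper_force: 61.8
```

Request:
{"name": "arm_command", "arguments": {"deltas": [[0,0,0,0,0.7],[0,0,0,0,0.8],[0,0,0,0,0.9],[0,0,0,0,1],[0,0,0.5,0,1],[0,0,1,0,1],[0,0,1,0,1],[0,0,1,0,1],[0,0,1,0,1],[0,0,1,0,1]]}}

```text
clock: 26.1
position: [0.64, 0.0668, 0.2656]
ee_rot: [2.3, 2.139, 0.001]
force: [0.5, -0.7, 0.6]
grip_width: 0.0852
gripper_force: 0.0
```

Request:
{"name": "arm_command", "arguments": {"deltas": [[0,0,1,0,1],[-0.3,1,0.8,0,1],[-0.3,1,0,0,1],[-0.3,1,0,0,1],[-0.3,1,0,0,1],[-0.3,1,0,0,1],[-0.3,1,0,0,1],[-0.3,1,0,0,1],[-0.3,1,0,0,1],[0,0,0,0,1]]}}

```text
clock: 27.1
position: [0.5913, 0.2289, 0.3007]
ee_rot: [-2.297, -2.142, -0.002]
force: [-0.2, 0.3, -0.2]
grip_width: 0.0855
gripper_force: 0.0
```

```bash
python3 - <<'E'
from h import *
s=snap('wrist');s=snap('wrist','w12'); d=snap('scene','s12');e=snap('side','d12')
o=status.observe();print(o['position'],o['ee_rot'],o['clock'])
# mill: brown/knob masks
for n,s_,g in(('W',s,proj(s,[[.588,.32,.14]])[0]),('S',load('scene0'),(351*.64,200*.64)),('D',load('side0'),(434*.64,205*.64))):
    h=cv2.cvtColor(s_['color'],cv2.COLOR_RGB2HSV);m=((h[...,0]<16)&(h[...,1]>110)&(h[...,2]<170)).astype(np.uint8)
    n_,l,st,ce=cv2.connectedComponentsWithStats(m)
    idx=sorted(range(1,n_),key=lambda i:np.hypot(*(ce[i]-g)) if st[i,4]>60 else 1e9)[:2]
    print(n,np.round(g,1),[(st[i].tolist(),ce[i].round(1).tolist()) for i in idx])
a=cv2.resize(cv2.imread('pics/w12.png'),(480,360));gg=lambda n,x,y:cv2.resize(cv2.imread(f'pics/{n}.png')[y:y+75,x:x+100],(320,240),interpolation=cv2.INTER_CUBIC)
im=np.zeros((480,800,3),np.uint8);im[:360,:480]=a;im[:240,480:]=gg('s12',235,150);im[240:,480:]=cv2.resize(cv2.imread('pics/scene0.png')[100:160,190:270],(320,240),interpolation=cv2.INTER_CUBIC)
cv2.imwrite('pics/v12.png',im)
E
```

```text
[0.59223926 0.22610778 0.30024781] [2.30058934e+00 2.13849109e+00 2.59779374e-04] 27.3
W [240.9  83. ] [([211, 63, 57, 62, 2081], [240.2, 92.5]), ([195, 240, 34, 7, 151], [211.4, 242.1])]
S [224.6 128. ] [([217, 111, 18, 41, 545], [225.0, 132.2]), ([270, 167, 26, 26, 159], [285.5, 179.2])]
D [277.8 131.2] [([273, 118, 10, 13, 88], [277.6, 123.8]), ([271, 134, 11, 14, 96], [276.4, 140.3])]
```

View pics/v12.png

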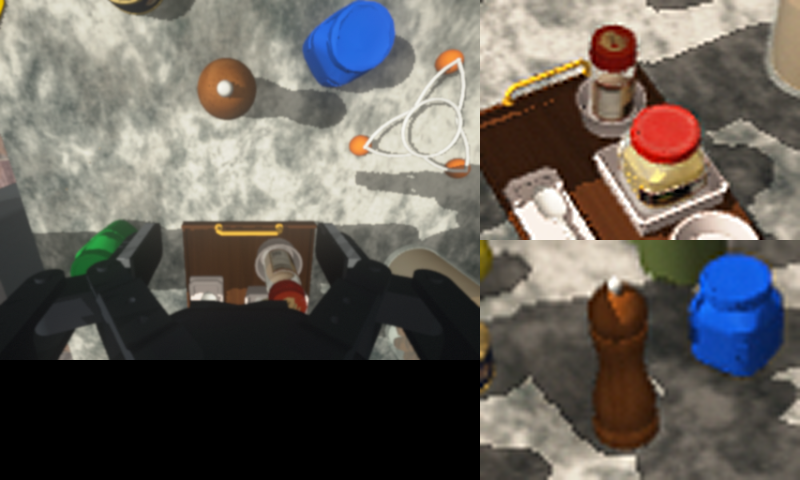

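The spice jar stands upright in the small cup. The mill is seen nearly from above, with its knob at (224,88) in the 480-wide tile.

```bash
python3 - <<'E'
from h import *
W=load('w12');S=load('scene0');D=load('side0')
u=(224*512/480,88*512/480);print(tri(W,u,S,(223.6,111.2)),tri(W,u,D,(434*.64,186*.64)))
print(W['cam_to_world'][:3,3],onz(W,[u],.166),onz(W,[(240.2,92.5)],.13),onz(W,[(240.2,92.5)],.05))
h=cv2.cvtColor(W['color'],cv2.COLOR_RGB2HSV);m=((h[...,0]<16)&(h[...,1]>110)&(h[...,2]<170)).astype(np.uint8)
c,st,ce=blob(m,(250,100))
for z in(.02,.137):print(z,fitc(onz(W,c,z)).round(4))
E
```

```text
(array([0.58684264, 0.3109409 , 0.15820279]), np.float64(0.0005057539231593629)) (array([0.58878169, 0.31076462, 0.16033687]), np.float64(0.004139093052556843))
[0.59630002 0.29774314 0.37017259] [[0.58697438 0.31056899 0.166     ]] [[0.58645493 0.31380623 0.13      ]] [[0.5831756  0.31915675 0.05      ]]
0.02 [0.5801 0.3204 0.0333]
0.137 [0.5854 0.3129 0.0222]
```

Request:
{"name": "arm_command", "arguments": {"deltas": [[-0.06,0.85,0,0,1],[-0.06,0.85,0,0,1],[-0.06,0.85,0,0,1],[-0.06,0.85,0,0,1],[-0.06,0.85,0,0,1],[0,0,-0.75,0,1],[0,0,0,0,1],[0,0,0,0,1]]}}

```text
clock: 28.1
position: [0.5858, 0.3124, 0.2846]
ee_rot: [-2.3, -2.14, 0.001]
force: [0.8, 0.4, 0.5]
grip_width: 0.0853
gripper_force: 0.0
```

```bash
python3 - <<'E'
from h import *
s=snap('wrist','w13');o=status.observe();print(o['position'],o['clock'])
g=proj(s,[[.5862,.3118,.145]])[0];k=proj(s,[[.5865,.311,.168]])[0]
h=cv2.cvtColor(s['color'],cv2.COLOR_RGB2HSV);m=((h[...,0]<16)&(h[...,1]>110)&(h[...,2]<190)).astype(np.uint8)
m=cv2.morphologyEx(m,cv2.MORPH_CLOSE,np.ones((9,9),np.uint8));n,l,st,ce=cv2.connectedComponentsWithStats(m)
i=max(range(1,n),key=lambda i:st[i,4]-5*np.hypot(*(ce[i]-g)));print(g,ce[i],st[i])
c,_=cv2.findContours((l==i).astype(np.uint8),0,1);P=onz(s,max(c,key=len)[:,0],.137);d=s['cam_to_world'][:2,3];q=P[:,:2].mean(0);u=(q-d)/np.linalg.norm(q-d)
print(fitc(P[(P[:,:2]-q)@u>0]))
x,y=k.astype(int);sub=s['color'][y-25:y+25,x-25:x+25].astype(int);b=np.argwhere((sub.min(2)>150));print(k,len(b))
if len(b): kk=b.mean(0)[::-1]+[x-25,y-25];print(kk,onz(s,[kk],.166),tri(s,kk,load('w12'),(239,93.9)))
E
```

```text
[0.58610891 0.3121755  0.2852545 ] 28.15
[255.10690801 204.40880529] [254.58448928 187.29760404] [ 228  147   54   83 3172]
[0.58539095 0.30969716 0.02198174]
[255.71819014 215.72196265] 677
[251.61299852 229.9084195 ] [[0.58263513 0.29932986 0.166     ]] (array([0.58579754, 0.30915157, 0.18809373]), np.float64(0.004446530384741926))
```

Request:
{"name": "arm_command", "arguments": {"deltas": [[0,-0.05,-1,0,1],[0,0,-1,0,1],[0,0,-1,0,1],[0,0,-1,0,1],[0,0,-0.9,0,1],[0,0,0,0,1],[0,0,0,0,0.65],[0,0,0,0,0],[0,0,0,0,0],[0,0,0,0,0]]}}

```text
clock: 29.15
position: [0.5869, 0.3112, 0.1891]
ee_rot: [2.3, 2.139, 0.006]
force: [0.7, 0.2, 5.6]
grip_width: 0.0459
gripper_force: 61.4
```

Request:
{"name": "arm_command", "arguments": {"deltas": [[0,0,0,0,0],[0,0,0,0,0],[0,0,0.5,0,0],[0,0,1,0,0],[0,0,1,0,0],[0,0,1,0,0],[0,0,1,0,0],[0,0,1,0,0],[0,0,1,0,0],[0,0,1,0,0]]}}

```text
clock: 30.15
position: [0.5856, 0.3106, 0.3377]
ee_rot: [-2.3, -2.139, 0.002]
force: [0.6, 0.4, -1.4]
grip_width: 0.0458
gripper_force: 61.8
```

Request:
{"name": "arm_command", "arguments": {"deltas": [[0.085,-0.975,0.5,0,0],[0.085,-0.975,0.5,0,0],[0.085,-0.975,0,0,0],[0.085,-0.975,0,0,0],[0.085,-0.975,0,0,0],[0.085,-0.975,0,0,0],[0.085,-0.975,0,0,0],[0.085,-0.975,0,0,0],[0.085,-0.975,0,0,0],[0.085,-0.975,0,0,0]]}}

```text
clock: 31.15
position: [0.6027, 0.1136, 0.3561]
ee_rot: [-2.301, -2.138, 0.002]
force: [0.4, 0.5, -1.3]
grip_width: 0.046
gripper_force: 61.8
```

Request:
{"name": "arm_command", "arguments": {"deltas": [[0.085,-0.975,0,0,0],[0.085,-0.975,0,0,0],[0.085,-0.975,0,0,0],[0.085,-0.975,0,0,0],[0.085,-0.975,0,0,0],[0.085,-0.975,0,0,0],[0.085,-0.975,0,0,0],[0.085,-0.975,0,0,0],[0.085,-0.975,0,0,0],[0.085,-0.975,0,0,0]]}}

```text
clock: 32.15
position: [0.6194, -0.0812, 0.356]
ee_rot: [-2.3, -2.138, 0.002]
force: [-0.8, 0.1, -1.5]
grip_width: 0.0461
gripper_force: 61.8
```

Request:
{"name": "arm_command", "arguments": {"deltas": [[0.085,-0.975,0,0,0],[0.085,-0.975,0,0,0],[0.085,-0.975,0,0,0],[0,0,-1,0,0],[0,0,-1,0,0],[0,0,-1,0,0],[0,0,-1,0,0],[0,0,-0.5,0,0],[0,0,0,0,0],[0,0,0,0,0]]}}

```text
clock: 33.15
position: [0.6255, -0.1381, 0.2676]
ee_rot: [2.3, 2.139, 0.001]
force: [-0.2, -0.8, -1.3]
grip_width: 0.0459
gripper_force: 61.9
```

```bash
python3 - <<'E'
from h import *
s=snap('wrist','w14');d=snap('scene','s14');e=snap('side','d14')
o=status.observe();print(o['position'],o['ee_rot'],o['clock'],o['gripper_force'])
for n,s_ in(('W',s),('S',d),('D',e)):
    g=proj(s_,[[.625,-.137,.13]])[0]
    h=cv2.cvtColor(s_['color'],cv2.COLOR_RGB2HSV);m=((h[...,0]<16)&(h[...,1]>110)&(h[...,2]<190)).astype(np.uint8)
    for zz in(.07,.09,.11,.13,.16):   # silhouette width across mill axis per height vs projected axis
        p=proj(s_,[[.625,-.137,zz]])[0];r=int(round(p[1]));row=m[r] if 0<=r<384 else []
        xs=[x for x in range(max(0,int(p[0])-22),min(512,int(p[0])+23)) if row[x]];print(n,zz,p.round(1),(xs[0],xs[-1],len(xs)) if xs else None)
E
```

```text
[ 0.62562696 -0.1378905   0.26827493] [2.29881526e+00 2.13812755e+00 2.23584744e-03] 33.3 61.90296254550958
W 0.07 [253.6 184.2] (231, 275, 45)
W 0.09 [253.6 189.7] (231, 275, 45)
W 0.11 [253.6 195.9] (231, 275, 45)
W 0.13 [253.6 203.3] (231, 275, 45)
W 0.16 [253.6 217.2] (231, 275, 45)
S 0.07 [309.1 218.7] (296, 319, 21)
S 0.09 [309.7 214.6] (300, 319, 20)
S 0.11 [310.3 210.3] (292, 320, 22)
S 0.13 [311.  205.9] (302, 319, 18)
S 0.16 [312.  199.2] (289, 319, 26)
D 0.07 [282.6 229.2] (264, 297, 26)
D 0.09 [282.9 226.8] (262, 297, 31)
D 0.11 [283.2 224.5] (263, 296, 30)
D 0.13 [283.5 222. ] (263, 297, 24)
D 0.16 [284.  218.2] (263, 298, 19)
```

Request:
{"name": "arm_command", "arguments": {"deltas": [[0,0.05,-0.9,0,0],[0,0,-0.8,0,0],[0,0,-0.6,0,0],[0,0,-0.4,0,0],[0,0,-0.3,0,0],[0,0,-0.2,0,0],[0,0,0,0,0],[0,0,0,0,0]]}}

```text
clock: 34.1
position: [0.6254, -0.1368, 0.2034]
ee_rot: [2.3, 2.139, 0.001]
force: [-0.2, -0.6, -1.0]
grip_width: 0.0461
gripper_force: 61.9
```

Request:
{"name": "arm_command", "arguments": {"deltas": [[0,0,-0.05,0,0],[0,0,-0.05,0,0],[0,0,0,0,0],[0,0,0,0,0]]}}

```text
clock: 34.5
position: [0.6251, -0.1367, 0.201]
ee_rot: [2.3, 2.139, 0.0]
force: [0.3, -0.7, -1.7]
grip_width: 0.0459
gripper_force: 61.9
```

Request:
{"name": "arm_command", "arguments": {"deltas": [[0,0,-0.05,0,0],[0,0,-0.05,0,0],[0,0,0,0,0],[0,0,0,0,0]]}}

```text
clock: 34.9
position: [0.6253, -0.1368, 0.2]
ee_rot: [2.3, 2.139, 0.001]
force: [-2.0, -0.5, 5.9]
grip_width: 0.0461
gripper_force: 62.6
```

Contact is at 0.200, against 0.199 to 0.200 expected. Releasing and clearing.

Request:
{"name": "arm_command", "arguments": {"deltas": [[0,0,0,0,0.7],[0,0,0,0,0.8],[0,0,0,0,0.9],[0,0,0,0,1],[0,0,0.5,0,1],[0,0,1,0,1],[0,0,1,0,1],[0,0,1,0,1],[0,0,1,0,1],[0,0,1,0,1]]}}

```text
clock: 35.9
position: [0.6251, -0.1367, 0.3106]
ee_rot: [2.3, 2.139, 0.001]
force: [0.9, 0.0, 0.6]
grip_width: 0.0854
gripper_force: 0.0
```

Request:
{"name": "arm_command", "arguments": {"deltas": [[0,0,1,0,1],[-1,0,0,0,1],[-1,0,0,0,1],[-1,0,0,0,1],[-1,-1,0,0,1],[-1,-1,0,0,1],[-1,-1,0,0,1],[0,-1,0,0,1],[0,0,0,0,1],[0,0,0,0,1]]}}

```text
clock: 36.9
position: [0.5052, -0.2167, 0.3294]
ee_rot: [2.301, 2.138, 0.001]
force: [-0.3, -0.1, 0.1]
grip_width: 0.0854
gripper_force: 0.0
```

```bash
python3 - <<'E'
from h import *
w=snap('wrist','w15');d=snap('scene','s15');e=snap('side','d15')
print(status.observe()['position'],status.observe()['clock'])
W9=load('w9')
def red(s,P,z,r):
    n,l,st,ce=cv2.connectedComponentsWithStats(redm(s));g=proj(s,[[*P,z-.005]])[0]
    i=min((i for i in range(1,n) if st[i,4]>40),key=lambda i:np.hypot(*(ce[i]-g)));Q=onz(s,[ce[i]],z-.005)[0];return Q.round(4)[:2],st[i].tolist()
for nm,s in(('S',d),('D',e)):
    print(nm,'spice',red(s,(.639,.0655),.117,.0225),'relish',red(s,(.6325,-.0355),.094,.0325))
    # mill silhouette: brown vs before-picture at tray (difference image)
    b=load('scene0' if nm=='S' else 'side0')['color'].astype(int)
    df=(np.abs(s['color'].astype(int)-b).sum(2)>60)
    h=cv2.cvtColor(s['color'],cv2.COLOR_RGB2HSV);br=(h[...,0]<18)&(h[...,1]>90)
    for z in(.05,.08,.11,.14,.16):
        p=proj(s,[[.625,-.137,z]])[0];r=int(round(p[1]));xs=[x for x in range(int(p[0])-16,int(p[0])+17) if df[r,x] and br[r,x]]
        print('  mill',z,p.round(1),(xs[0],xs[-1],(xs[0]+xs[-1])/2) if xs else None)
E
```

```text
[ 0.5054068  -0.21591585  0.329031  ] 37.05
S spice (array([0.6253, 0.0575]), [269, 158, 11, 15, 89]) relish (array([0.6369, 0.0755]), [269, 158, 11, 15, 89])
  mill 0.05 [308.5 222.8] (299, 317, 308.0)
  mill 0.08 [309.4 216.7] (302, 315, 308.5)
  mill 0.11 [310.3 210.3] (299, 319, 309.0)
  mill 0.14 [311.3 203.7] (303, 320, 311.5)
  mill 0.16 [312.  199.2] (304, 319, 311.5)
D spice (array([0.6391, 0.0618]), [283, 172, 11, 11, 58]) relish (array([0.6403, 0.0767]), [283, 172, 11, 11, 58])
  mill 0.05 [282.3 231.4] (276, 290, 283.0)
  mill 0.08 [282.7 228. ] (277, 297, 287.0)
  mill 0.11 [283.2 224.5] (279, 288, 283.5)
  mill 0.14 [283.6 220.8] (279, 291, 285.0)
  mill 0.16 [284.  218.2] (279, 291, 285.0)
```

```bash
python3 - <<'E'
from h import *
for nm in('s15','d15','s12'):
    s=load(nm);h=cv2.cvtColor(s['color'],cv2.COLOR_RGB2HSV);m=(((h[...,0]<8)|(h[...,0]>172))&(h[...,1]>130)&(h[...,2]>45)).astype(np.uint8)
    n,l,st,ce=cv2.connectedComponentsWithStats(m)
    for P,z in(((.639,.0655),.106),((.6325,-.0355),.087)):
        g=proj(s,[[*P,z]])[0];i=min((i for i in range(1,n) if st[i,4]>40),key=lambda i:np.hypot(*(ce[i]-g)));print(nm,g.round(1),ce[i].round(1),st[i].tolist(),onz(s,[ce[i]],z)[0].round(4))
E
```

```text
s15 [276.5 163.7] [274.3 165.7] [269, 158, 12, 15, 97] [0.6288 0.0618 0.106 ]
s15 [292.4 190.4] [274.3 165.7] [269, 158, 12, 15, 97] [0.6385 0.0766 0.087 ]
d15 [287.9 177.6] [288.2 177.9] [282, 172, 13, 12, 68] [0.6401 0.0639 0.106 ]
d15 [285.4 202.8] [286.2 202.8] [278, 196, 17, 15, 200] [ 0.6354 -0.0354  0.087 ]
s12 [276.5 163.7] [276.4 165.5] [269, 158, 15, 15, 137] [0.6347 0.0594 0.106 ]
s12 [292.4 190.4] [292.5 191.3] [282, 182, 22, 19, 335] [ 0.6309 -0.0386  0.087 ]
```

```bash
python3 -c "
from station import arm
print(arm.finish_job())"
```

```text
the job is handed in; nothing more can be done
None
```

The tray is laid up and the job handed in at about 37 s: mill, spice jar and relish jar are each in place and upright, and the spoon is flat on its rest. The salt shaker and tin were not touched, and the hand-in call returned no verdict.

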